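# Push the drip tray home under the drink dispenser

### The job

The drip tray stands crooked on the steel counter in front of the drink dispenser whose bowl is off. With your fingers, push it along the counter, square and fully home between the dispenser's two guide cheeks until it rests against the machine's front; do not lift it off the counter, and then leave it there. Leave the steel mug, the cup and the impeller where they stand.

Things in the scene. Friction and masses are not known exactly. Their poses are not given: they have to be found in the camera images.
- dispenser: Fixed cold-drink dispenser without its bowl: black body 190 mm wide, 340 mm deep, up to 380 mm high with the steel cylinder on top. Origin: on the counter, at the middle of the flat steel front panel (the stop at x = 0). Its +x points into the machine, so the tray comes in along +x; y lies along the panel, z up.
- cheeks (a point): Midway between the outer ends of the two fixed black guide cheeks, on the counter, 45 mm in front of the panel. The cheeks are 24 mm high, inner faces 65 mm to either side of here along the dispenser's y, running back to the panel. In front of here their ends flare outward for 25 mm more, to 92 mm either side.
- tap (a point): Lower end of the white tap over the bay, 155 mm above the counter and 22 mm in front of the panel; a wire lever hangs beside it. Nothing but tap, lever and a fascia above 200 mm overhangs the bay, none farther than 50 mm in front of the panel.
- tray: Loose drip tray: solid black block 130 mm along its x, 120 along its y, 30 high, steel slotted grid in its top, upright sides, 4 mm rounded edges; 0.3 to 0.65 kg, slides at 2 to 7 N. Origin: centre of its underside, z up. Home: x parallel to the dispenser's x, origin 65 mm in front of the panel (5 mm play each side). Starts 165 to 250 mm in front, up to 45 mm aside and 0.4 rad askew.
- mug: Bystander: steel mug with a side handle, 80 mm across, 100 mm high, to the left of the work. Origin: centre of its underside.
- cup: Bystander: white plastic cup, 72 mm across its rim, 90 mm high, to the left of the work. Origin: centre of its underside.
- impeller: Bystander: white plastic pump impeller, a disc 68 mm across with a 24 mm stem, 40 mm high in all, standing near the robot at its left. Origin: centre of its underside.
There are look-alikes about, which are no part of the job. Of the things like the tray, leave any that is blue or yellow; of the rest the smaller one is meant.

How it is judged:
By the outcome, as a careful person would: the job done as asked, in the order asked, and still so for the second after the job is handed in, with the robot touching nothing.
It also fails if it takes over 64 s, if anything falls off the work surface, if the arm or the gripper's body presses on something with over 40 N, if the wrist force passes 120 N, or if a joint passes its speed limit or range.

### The arm

A 7-joint arm with a two-finger parallel gripper is mounted at the origin on the work surface. World frame = base frame: x ahead of the robot, y to its left, z up, the work surface at z = 0. Lengths are in m, angles in rad, forces in N, time in s.
With the tool pointing down it reaches from about 0.4 to 0.85 m from the base axis. Payload 10.4 kg.
Tool frame: the origin (TCP) lies between the finger pads; the fingertips stand ahead of it and the grasp point (between the pads) lies 5 mm behind it (manip.tip_extent is the z of the fingertips in the tool frame, in m); z points along the fingers, y is the line along which they close (so a half turn about z gives the same grasp; the last joint's range is limited). The gripper opens to 85 mm and grips with 20 to 120 N. Pads are 22 mm wide; open, the fingers measure 114 mm over their backs; the gripper's body (76 mm by 85 mm) begins 54 mm behind the grasp point. The pads swing forward as they close: fully open they stand 13 mm farther back than shut.
Start: joints at [-1.225, 0.332, -0.065, 1.46, 0.022, 1.35, -0.088], TCP at [0.225, 0.583, 0.245] pointing down, gripper open.
Joint ranges: [-2.6, 2.6], [-0.5, 2.12], [-1.47, 1.34], [0.16, 2.42], [-1.27, 4.41], [0.06, 2.06], [-2.6, 2.6]. Speed limits (rad/s): [2.22, 2.22, 2.79, 2.79, 3.14, 3.14, 3.14].

### API

Orientations are given as a unit quaternion [x, y, z, w].
In Python, from workcell import status, viewer, manip gives the robot as it stands.
- The arm moves only by the tool play_rows, never from a script. Its argument "plan" is one flat list of numbers, 7 for each row, row after row: the turn, a rotation vector about the tool's x, y, z in degrees, then the shift along the tool's x, y, z in m, then the opening, from 0 (shut) to 1 (fully open). In form: [ax, ay, az, dx, dy, dz, grip, ax, ay, az, dx, dy, dz, grip, ...]. A call has 1 to 20 rows; each row is the pose to reach, as a shift and turn from the pose commanded when the call began, along the tool's axes at that moment; what a row does not reach only later rows make up. A row lasts 1/8 s, in which the tool goes at most 62.5 mm and 10.7 degrees, less where a joint would pass 70% of its speed; a pose out of reach is approached as far as the arm can. A call with a gripper value outside its range is refused whole. The fingers move at their own pace and stop on an object; "squeeze" is the grip in N (left out, the last holds). Time passes only in rows, so rows that repeat a pose let the fingers close. It gives the time, the measured TCP pose, the force, the opening and the grip force at its end, in the units of the state.
- status.get_obs(): the state, without advancing time (a new reading comes with each control period).
- viewer.camera(name): name is "scene" or "top"; returns the picture (384x512x3 uint8, red, green, blue); there is no depth.
- viewer.camera_model(name): a dict with "fx", "fy", "cx", "cy" (pixels), "D" ([k1, k2, p1, p2, k3] as OpenCV has them; the pictures are not rectified), "R" (3x3) and "t" (3): a world point X has camera coordinates R X + t. Camera axes: x right, y down, z forward; pixel columns grow to the right and rows downward; lengths in m; the calibration is good to about 2 mm. A picture is of the moment at which its call begins. camera_model takes no time and is no camera call.
- manip.hand_in(): hands the job in; it is judged then, once.
The state is a dict: "clock": time; "joint_pos": joint angles; "joint_velocities": joint speeds; "tau": joint torques, N m; "position": TCP position; "ee_rot": TCP orientation; "ft_force": force on the tool from outside, world axes, zero at the start; "torque": the same for the moment, N m; "grip_width": opening from 0.0 (shut) to 1.0 (fully open); "grasp_force": force on a finger pad.
Only numpy, scipy, OpenCV 4.12 (cv2) and the standard library are available. Lean on these libraries where they do the work, as an engineer would, in place of code of your own. Each camera call takes 0.05 s, during which the arm holds its last target. There are 200 camera calls.

## Working session

There is one attempt and no reset: what is moved stays moved. The work goes in short steps, Python scripts to look and compute and a tool call to move; the robot and the scene stay as the last step left them, time stands still between calls to the robot, and variables do not carry over. Pictures are saved under pics/ and viewed, at most 10 in all, crops included, and the job is handed in when it is done.

Besides the shell and the picture viewer there is one more tool, called after "Call:" as a command line: name --argument value ..., lists and objects as JSON in quotes. play_rows: Moves the arm, as the interface text tells. Its arguments: {"type":"object","properties":{"plan":{"type":"array","items":{"type":"number"}},"squeeze":{"type":"number"}},"required":["plan"]}

```bash
mkdir -p pics; ls; python3 - <<'E'
from workcell import status, viewer, manip
import cv2
for n in("scene","top"):
    cv2.imwrite(f"pics/{n}0.png",cv2.resize(viewer.camera(n)[:,:,::-1],(800,600)))
    m=viewer.camera_model(n);print(n,m)
o=status.get_obs();print(o["position"],o["ee_rot"],o["clock"],manip.tip_extent)
E
```

```text
pics
scene {'fx': 355.0668549596346, 'fy': 355.0668549596346, 'cx': 253.19435832305132, 'cy': 182.9339173565383, 'D': array([-0.03711536,  0.        ,  0.        ,  0.        ,  0.        ]), 'R': array([[ 0.63667916,  0.77095497,  0.01637327],
       [ 0.61294736, -0.49307957, -0.6173881 ],
       [-0.4679051 ,  0.40311409, -0.7864883 ]]), 't': array([-0.42936232, -0.21539022,  1.33239187])}
top {'fx': 392.22039353010416, 'fy': 392.22039353010416, 'cx': 259.42566978719566, 'cy': 198.917311706188, 'D': array([-0.07829259,  0.        ,  0.        ,  0.        ,  0.        ]), 'R': array([[ 0.01224806, -0.99939093,  0.03267638],
       [-0.99641143, -0.01493559, -0.08331376],
       [ 0.08375106, -0.03153869, -0.99598749]]), 't': array([0.09096172, 0.55083262, 1.20186019])}
[0.22516093 0.58268261 0.24458191] [ 1.83307184e-01  9.83055464e-01 -6.50297393e-04 -9.24802871e-05] 0.1 0.014
```

View pics/scene0.png

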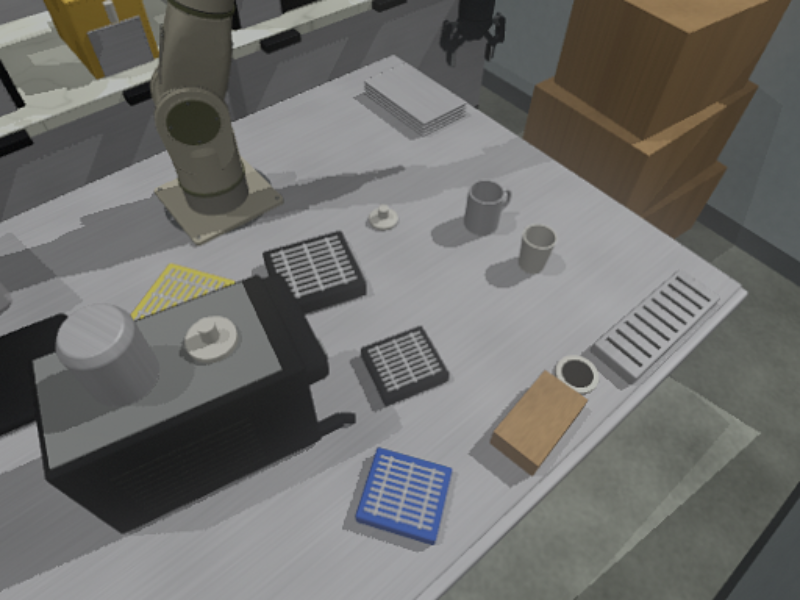

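View pics/top0.png

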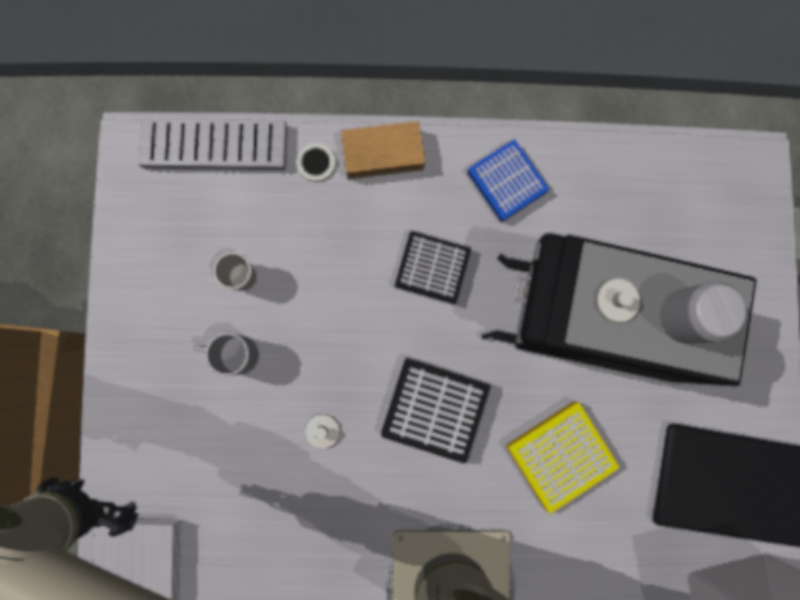

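The black trays are at top (432,267), smaller, and (437,410), larger. A blue one is at (508,180) and a yellow one at (563,457). The smaller black one at (432,267) in front of the dispenser fits the description, so I'll confirm it with a crop.

```bash
cat > h.py <<'E'
import numpy as np, cv2
from workcell import status, viewer, manip
from scipy.spatial.transform import Rotation as Ro
def back(name,px,z):
    m=viewer.camera_model(name);K=np.array([[m['fx'],0,m['cx']],[0,m['fy'],m['cy']],[0,0,1]])
    u=cv2.undistortPoints(np.array(px,float).reshape(-1,1,2),K,m['D']).reshape(-1,2)
    d=np.c_[u,np.ones(len(u))]@m['R'];c=-m['R'].T@m['t']
    return c+d*((z-c[2])/d[:,2])[:,None]
def proj(name,P):
    m=viewer.camera_model(name);K=np.array([[m['fx'],0,m['cx']],[0,m['fy'],m['cy']],[0,0,1]])
    return cv2.projectPoints(np.array(P,float),cv2.Rodrigues(m['R'])[0],m['t'],K,m['D'])[0].reshape(-1,2)
def crop(name,f,x0,y0,w,h,s):
    cv2.imwrite(f,cv2.resize(viewer.camera(name)[y0:y0+h,x0:x0+w,::-1],None,fx=s,fy=s,interpolation=cv2.INTER_CUBIC))
E
python3 -c "
from h import *
crop('top','pics/c1.png',240,135,130,100,6)
crop('scene','pics/c2.png',170,180,130,95,6)"
```

```text
(no output)
```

View pics/c1.png

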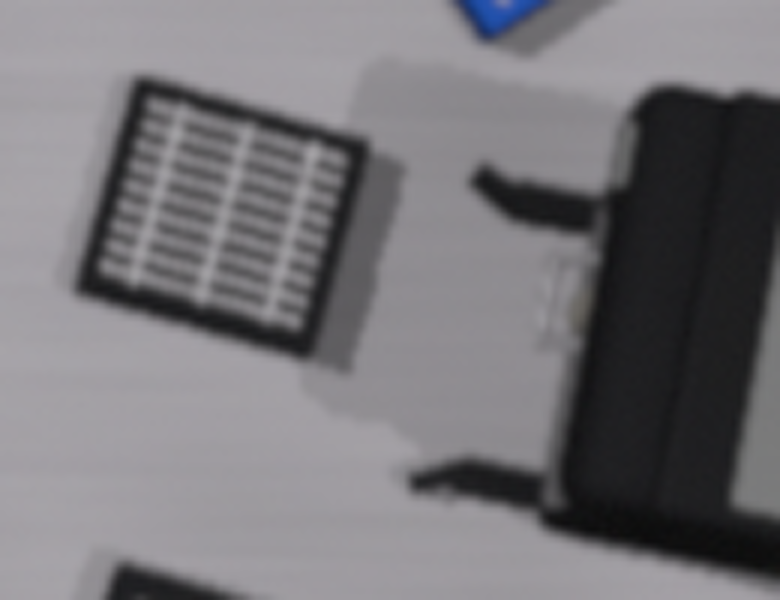

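View pics/c2.png

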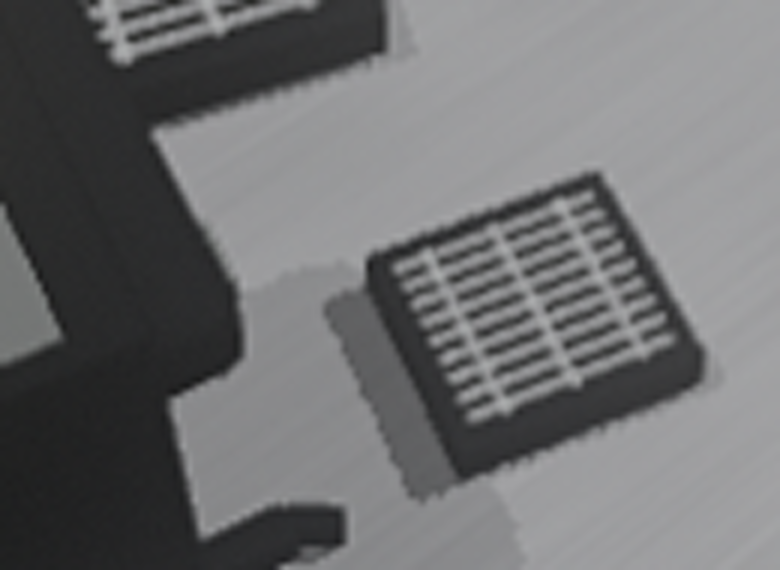

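```bash
python3 - <<'E'
from h import *
f=lambda L:np.array(L)/6.+[240-.42,135-.42]
T=back('top',f([(140,78),(368,145),(312,358),(80,292)]),.03)[:,:2]
print(T.round(4),T.mean(0), [np.linalg.norm(T[i]-T[i-1]) for i in range(4)])
C=back('top',f([(517,219),(465,460),(474,176),(410,484)]),.024)[:,:2]
print(C.round(4),np.linalg.norm(C[0]-C[1]),np.linalg.norm(C[2]-C[3]))
d=C[0]-C[1];d2=C[2]-C[3]
for v in(d,d2): print("disp x dir deg",np.degrees(np.arctan2(-v[0],v[1])))
print("axis from mids", C[:2].mean(0)-C[2:].mean(0))
for a,b in((T[1],T[0]),(T[2],T[3])): print("tray x deg",np.degrees(np.arctan2(*(a-b)[::-1])))
for a,b in((T[0],T[3]),(T[1],T[2])): print("tray perp deg",np.degrees(np.arctan2(*(a-b)[::-1]))-90)
E
```

```text
[[ 0.7106  0.0898]
 [ 0.6774 -0.0301]
 [ 0.5649 -0.0012]
 [ 0.5974  0.1196]] [0.6375558  0.04452413] [np.float64(0.11706386587224808), np.float64(0.12434733744442152), np.float64(0.11612038175857502), np.float64(0.12500574096007713)]
[[ 0.6407 -0.1099]
 [ 0.5134 -0.0822]
 [ 0.6631 -0.0871]
 [ 0.5005 -0.0534]] 0.13026549017651093 0.1660667287742688
disp x dir deg -102.26752106431847
disp x dir deg -101.71322803019616
axis from mids [-0.00478711 -0.02580142]
tray x deg -105.49046469913468
tray x deg -105.05321900584171
tray perp deg -104.74868770061131
tray perp deg -104.41954776855698
```

```bash
cat >> h.py <<'E'
TH=np.radians(-102.);X=np.array([np.cos(TH),np.sin(TH)]);Y=np.array([-X[1],X[0]])
O=np.array([.577,-.096])+.045*X   # panel middle
def goal(a,b,z,hd,p=None,q=None):
    """dispenser coords a (x), b (y), world z, heading of tool x in world deg -> row"""
    o=status.get_obs();p=o['position'] if p is None else p;R=Ro.from_quat(o['ee_rot'])
    w=np.r_[O+a*X+b*Y,z];c,s=np.cos(np.radians(hd)),np.sin(np.radians(hd))
    G=Ro.from_matrix(np.array([[c,s,0],[s,-c,0],[0,0,-1]]))
    rel=R.inv()*G
    print(w.round(3),'row',np.degrees(rel.as_rotvec()).round(1),R.inv().apply(w-p).round(4))
def here():
    o=status.get_obs();d=o['position'][:2]-O
    x=Ro.from_quat(o['ee_rot']).as_matrix()
    print('t',o['clock'],'a,b,z',d@X,d@Y,o['position'][2],'hd',np.degrees(np.arctan2(x[1,0],x[0,0])),'F',np.round(o['ft_force'],1),'j',np.round(o['joint_pos'],2))
E
python3 -c "
from h import *
here();c=np.array([.6376,.0445])-O;print(c@X,c@Y)
a=c@X
goal(a,.130,.20,168);goal(a,.130,.02,168)"
```

```text
t 0.2 a,b,z -0.6358317640079459 -0.48522345286750634 0.24484701563211048 hd 158.87346167188056 F [-0.5 -0.8  0.4] j [-1.22  0.33 -0.06  1.46  0.02  1.35 -0.09]
-0.19502918636665592 0.030064152044573442
[0.735 0.024 0.2  ] row [-0.  -0.  -9.1] [-0.6774 -0.3376  0.0451]
[0.735 0.024 0.02 ] row [-0.  -0.  -9.1] [-0.6773 -0.3375  0.2251]
```

Call:
play_rows --plan '[0,0,-9.1,-0.677,-0.338,0.045,1,0,0,-9.1,-0.677,-0.338,0.045,1,0,0,-9.1,-0.677,-0.338,0.045,1,0,0,-9.1,-0.677,-0.338,0.045,1,0,0,-9.1,-0.677,-0.338,0.045,1,0,0,-9.1,-0.677,-0.338,0.045,1,0,0,-9.1,-0.677,-0.338,0.045,1,0,0,-9.1,-0.677,-0.338,0.045,1,0,0,-9.1,-0.677,-0.338,0.045,1,0,0,-9.1,-0.677,-0.338,0.045,1,0,0,-9.1,-0.677,-0.338,0.045,1,0,0,-9.1,-0.677,-0.338,0.045,1,0,0,-9.1,-0.677,-0.338,0.045,1,0,0,-9.1,-0.677,-0.338,0.045,1,0,0,-9.1,-0.677,-0.338,0.045,1,0,0,-9.1,-0.677,-0.338,0.045,1,0,0,-9.1,-0.677,-0.338,0.045,1,0,0,-9.1,-0.677,-0.338,0.045,1]'

```text
clock: 2.45
position: [0.7348, 0.0241, 0.2005]
ee_rot: [0.105, 0.995, 0.0, 0.0]
ft_force: [-0.1, -0.6, -0.4]
grip_width: 0.997
grasp_force: 0.0
```

```bash
python3 -c "
from h import *
here();goal(-.195,.130,.02,168)"
```

```text
t 2.45 a,b,z -0.1952716534441446 0.1294048723579535 0.20053394099671712 hd 167.99671534328274 F [-0.1 -0.6 -0.4] j [-0.28  0.61  0.3   1.19 -0.17  1.37  1.37]
[0.735 0.024 0.02 ] row [ 0.  0. -0.] [-0.0006 -0.0003  0.1805]
```

Call:
play_rows --plan '[0,0,0,0,0,0.05,1,0,0,0,0,0,0.1,1,0,0,0,0,0,0.13,1,0,0,0,0,0,0.15,1,0,0,0,0,0,0.165,1,0,0,0,0,0,0.175,1,0,0,0,0,0,0.18,1,0,0,0,0,0,0.18,1]'

```text
clock: 3.45
position: [0.7351, 0.0237, 0.0206]
ee_rot: [0.105, 0.994, 0.0, 0.0]
ft_force: [0.2, -0.4, 0.2]
grip_width: 1.0
grasp_force: 0.0
```

```bash
python3 -c "
from h import *
here();goal(-.195,.085,.02,168)
crop('top','pics/c3.png',240,135,130,100,6)"
```

```text
t 3.45 a,b,z -0.19494016428867542 0.12979345496528746 0.020563305645526535 hd 167.97084124210846 F [ 0.2 -0.4  0.2] j [-0.26  0.76  0.26  1.34 -0.21  1.07  1.39]
[0.691 0.033 0.02 ] row [ 0.  0. -0.] [0.0448 0.     0.0005]
```

View pics/c3.png

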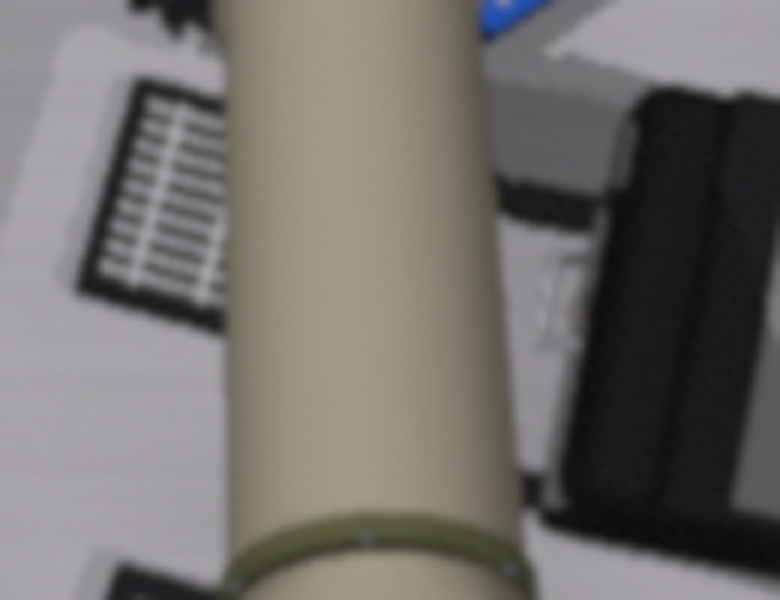

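The arm hides the right half of the tray, but its left half is unchanged at (140,80)–(80,292). Next I push it sideways onto the axis.

Call:
play_rows --plan '[0,0,0,0.012,0,0,1,0,0,0,0.02,0,0,1,0,0,0,0.025,0,0,1,0,0,0,0.03,0,0,1,0,0,0,0.035,0,0,1,0,0,0,0.04,0,0,1,0,0,0,0.044,0,0,1,0,0,0,0.048,0,0,1,0,0,0,0.052,0,0,1,0,0,0,0.055,0,0,1,0,0,0,0.057,0,0,1,0,0,0,0.059,0,0,1]'

```text
clock: 5.0
position: [0.6777, 0.0356, 0.0208]
ee_rot: [0.105, 0.994, -0.0, 0.001]
ft_force: [6.2, -1.8, 1.7]
grip_width: 1.0
grasp_force: 2.7
```

```bash
python3 -c "
from h import *
here()"
```

```text
t 5.0 a,b,z -0.1946357764429734 0.07115438196380156 0.020828803196198033 hd 167.9575488257014 F [ 6.2 -1.8  1.7] j [-0.31  0.65  0.26  1.53 -0.19  0.99  1.37]
```

Call:
play_rows --plan '[0,0,0,-0.03,0,0,1,0,0,0,-0.035,0,-0.01,1,0,0,0,-0.035,0,-0.06,1,0,0,0,-0.035,0,-0.1,1,0,0,0,-0.035,0,-0.12,1,0,0,0,-0.035,0,-0.12,1]'

```text
clock: 5.75
position: [0.7115, 0.0288, 0.1413]
ee_rot: [0.105, 0.995, 0.0, 0.001]
ft_force: [0.6, 0.1, 0.2]
grip_width: 0.996
grasp_force: 0.0
```

```bash
python3 -c "
from h import *
here();goal(-.31,0,.14,78);goal(-.31,0,.02,78)"
```

```text
t 5.75 a,b,z -0.195083586203676 0.10564753358089125 0.14128158221002157 hd 167.97735369004846 F [0.6 0.1 0.2] j [-0.3   0.6   0.29  1.34 -0.17  1.23  1.36]
[0.632 0.163 0.14 ] row [ 0.1  0.  90. ] [0.1057 0.1149 0.0012]
[0.632 0.163 0.02 ] row [ 0.1  0.  90. ] [0.1058 0.1148 0.1212]
```

Call:
play_rows --plan '[0,0,90,0.106,0.115,0,1,0,0,90,0.106,0.115,0,1,0,0,90,0.106,0.115,0,1,0,0,90,0.106,0.115,0,1,0,0,90,0.106,0.115,0,1,0,0,90,0.106,0.115,0,1,0,0,90,0.106,0.115,0,1,0,0,90,0.106,0.115,0,1,0,0,90,0.106,0.115,0,1,0,0,90,0.106,0.115,0,1,0,0,90,0.106,0.115,0,1,0,0,90,0.106,0.115,0,1]'

```text
clock: 7.25
position: [0.6316, 0.1631, 0.1399]
ee_rot: [0.777, 0.629, -0.0, -0.0]
ft_force: [0.0, -0.1, -0.1]
grip_width: 1.001
grasp_force: 0.0
```

```bash
python3 -c "
from h import *
here();goal(-.31,0,.02,78)
crop('top','pics/c4.png',240,135,130,100,6)"
```

```text
t 7.25 a,b,z -0.30981045099251453 -0.000496228448214569 0.1398874304661782 hd 78.01771310877763 F [ 0.  -0.1 -0.1] j [-0.74  0.51  0.56  1.54 -0.29  1.18 -0.33]
[0.632 0.163 0.02 ] row [-0.  0.  0.] [0.0002 0.0006 0.1199]
```

View pics/c4.png

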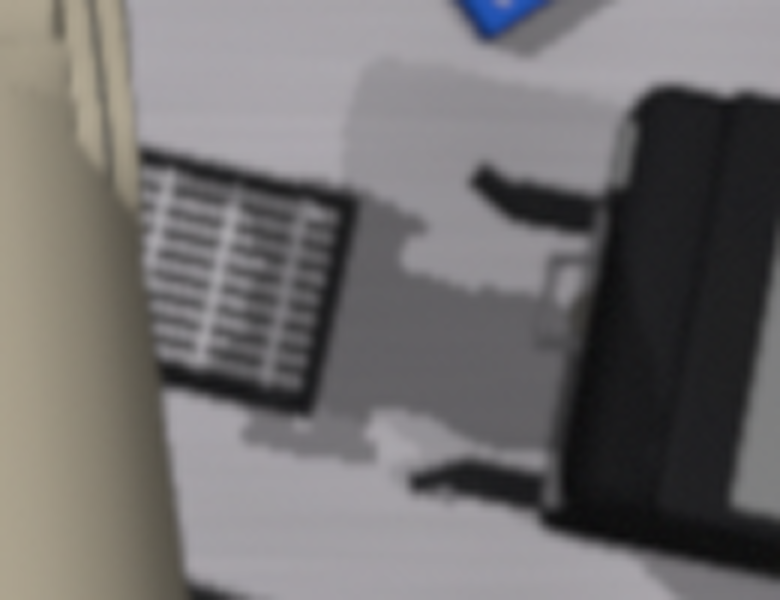

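The tray's front corners are at (357,200) and (310,413), and the bay kinks are at (517,219) and (465,460). It looks well lined up.

```bash
python3 - <<'E'
from h import *
f=lambda L:np.array(L)/6.+[240-.42,135-.42]
T=back('top',f([(357,200),(310,413),(145,150),(165,383)]),.03)[:,:2]
for t in T: print((t-O)@X,(t-O)@Y)
E
```

```text
-0.12987508765593803 0.05469049569969171
-0.1301776721255634 -0.05970914857534848
-0.24357437341811014 0.055390613574709514
-0.20681270080223413 -0.061229217304622933
```

Call:
play_rows --plan '[0,0,0,0,0,0.045,1,0,0,0,0,0,0.08,1,0,0,0,0,0,0.1,1,0,0,0,0,0,0.113,1,0,0,0,0,0,0.12,1,0,0,0,0,0,0.12,1]'

```text
clock: 8.05
position: [0.6321, 0.1633, 0.0207]
ee_rot: [0.777, 0.629, 0.0, 0.0]
ft_force: [0.4, 0.3, -0.0]
grip_width: 0.999
grasp_force: 0.0
```

Call:
play_rows --plan '[0,0,0,-0.015,0,0,1,0,0,0,-0.028,0,0,1,0,0,0,-0.035,0,0,1,0,0,0,-0.041,0,0,1,0,0,0,-0.048,0,0,1,0,0,0,-0.055,0,0,1,0,0,0,-0.062,0.0005,0,1,0,0,0,-0.069,0.001,0,1,0,0,0,-0.076,0.0015,0,1,0,0,0,-0.083,0.002,0,1,0,0,0,-0.09,0.002,0,1,0,0,0,-0.097,0.002,0,1,0,0,0,-0.104,0.002,0,1,0,0,0,-0.111,0.002,0,1,0,0,0,-0.118,0.002,0,1,0,0,0,-0.123,0.002,0,1]'

```text
clock: 10.05
position: [0.6082, 0.0427, 0.0205]
ee_rot: [0.777, 0.629, 0.0, -0.0]
ft_force: [1.5, 4.9, 1.1]
grip_width: 1.002
grasp_force: 2.7
```

```bash
python3 -c "
from h import *
here()
crop('top','pics/c5.png',240,135,130,100,6)"
```

```text
t 10.05 a,b,z -0.18715229866660607 0.001667626695345563 0.020484973965757446 hd 77.98834723822334 F [1.5 4.9 1.1] j [-0.56  0.57  0.53  1.74 -0.35  0.93 -0.09]
```

View pics/c5.png

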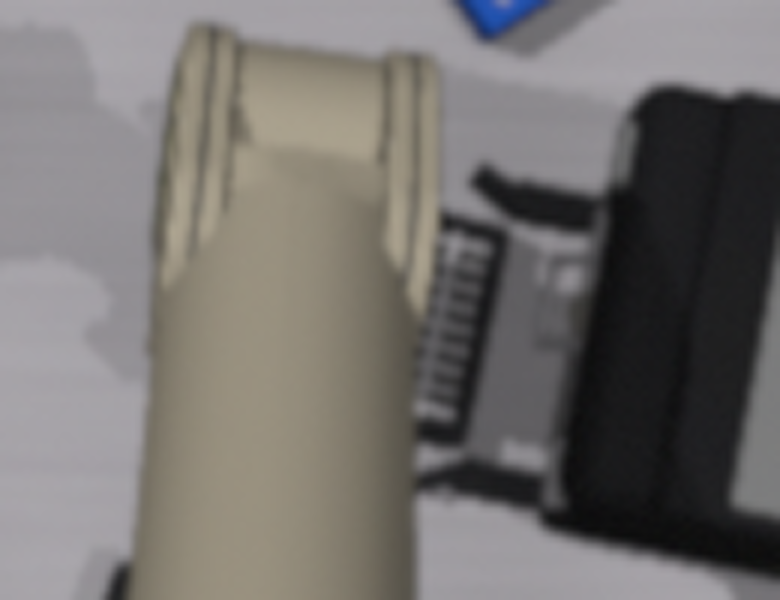

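The tray's front edge runs (508,225)–(463,445), level with the kinks and centred. I'll keep pushing until it reaches the stop.

Call:
play_rows --plan '[0,0,0,-0.007,0,0,1,0,0,0,-0.014,0,0,1,0,0,0,-0.021,0,0,1,0,0,0,-0.028,0,0,1,0,0,0,-0.034,0,0,1,0,0,0,-0.038,0,0,1,0,0,0,-0.041,0,0,1,0,0,0,-0.042,0,0,1,0,0,0,-0.042,0,0,1]'

```text
clock: 11.22
position: [0.5995, 0.0018, 0.0205]
ee_rot: [0.777, 0.629, 0.0, -0.0]
ft_force: [1.1, 4.1, 2.7]
grip_width: 1.001
grasp_force: 2.4
```

Call:
play_rows --plan '[0,0,0,-0.001,0,0,1,0,0,0,-0.002,0,0,1,0,0,0,-0.003,0,0,1]'

```text
clock: 11.6
position: [0.599, -0.0006, 0.0205]
ee_rot: [0.777, 0.629, 0.001, -0.0]
ft_force: [1.9, 9.1, 2.2]
grip_width: 1.001
grasp_force: 4.5
```

Call:
play_rows --plan '[0,0,0,-0.001,0,0,1,0,0,0,-0.001,0,0,1]'

```text
clock: 11.85
position: [0.5989, -0.0006, 0.0205]
ee_rot: [0.777, 0.63, 0.001, -0.001]
ft_force: [1.4, 9.2, 2.7]
grip_width: 0.998
grasp_force: 4.5
```

```bash
python3 -c "
from h import *
here()"
```

```text
t 11.85 a,b,z -0.14286973988001742 0.0015551485618219925 0.020470541712453064 hd 78.05479686859353 F [1.4 9.2 2.7] j [-0.5   0.55  0.54  1.77 -0.35  0.92 -0.02]
```

Call:
play_rows --plan '[0,0,0,-0.001,0,0,1,0,0,0,-0.002,0,0,1,0,0,0,-0.003,0,0,1,0,0,0,-0.003,0,0,1]'

```text
clock: 12.35
position: [0.5984, -0.0007, 0.0205]
ee_rot: [0.776, 0.631, 0.002, -0.002]
ft_force: [1.3, 15.3, 3.5]
grip_width: 1.004
grasp_force: 8.1
```

Firm stop at the expected depth. I'll back off, lift clear and check.

Call:
play_rows --plan '[0,0,0,-0.002,0,0,1,0,0,0,-0.003,0,0,1,0,0,0,-0.003,0,0,1,0,0,0,0.01,0,0,1,0,0,0,0.04,0,0,1,0,0,0,0.05,0,-0.02,1,0,0,0,0.08,0,-0.07,1,0,0,0,0.13,0,-0.11,1,0,0,0,0.18,0,-0.13,1,0,0,0,0.22,0,-0.13,1,0,0,0,0.22,0,-0.13,1,0,0,0,0.22,0,-0.13,1]'

```text
clock: 13.85
position: [0.644, 0.2075, 0.151]
ee_rot: [0.778, 0.628, -0.0, 0.001]
ft_force: [-0.2, -0.6, 0.2]
grip_width: 1.0
grasp_force: 0.0
```

```bash
python3 -c "
from h import *
here()
crop('top','pics/c6.png',280,150,100,75,8)
for z,L in((.03,[(-.13,.06),(-.13,-.06),(0,.06),(0,-.06)]),(.024,[(-.045,.065),(-.045,-.065)])):
  P=[np.r_[O+a*X+b*Y,z] for a,b in L]; print(((proj('top',P)-[280-.44,150-.44])*8).round())"
```

```text
t 13.85 a,b,z -0.3557934151298554 0.002424007670073015 0.15097693808743137 hd 77.86076263791371 F [-0.2 -0.6  0.2] j [-0.77  0.55  0.55  1.45 -0.29  1.22 -0.39]
[[159. 134.]
 [ 94. 432.]
 [480. 208.]
 [418. 506.]]
[[369. 172.]
 [301. 493.]]
```

View pics/c6.png

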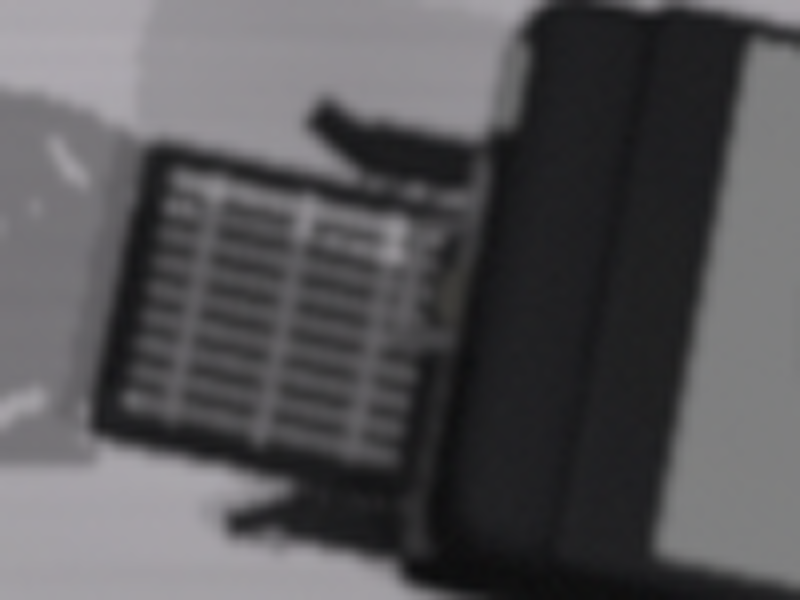

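The tray is in, with rear corners at (150,145) and (94,432), but it may be a degree or so askew. I'll fit the edges of the tray and the machine to subpixel accuracy.

```bash
cat > fit.py <<'E'
from h import *
im=np.mean([viewer.camera('top') for _ in range(3)],0).mean(2)
def edge(p,q,z,trim=.15,w=4,name=''):
    """subpixel edge between approx px p,q; direction in world deg, and points in dispenser coords"""
    p,q=np.array(p,float),np.array(q,float);d=(q-p)/np.linalg.norm(q-p);n=np.array([-d[1],d[0]])
    s=np.arange(-w,w+.01,.25);E=[]
    for t in np.linspace(trim,1-trim,40):
        g=(p+t*(q-p))+s[:,None]*n
        v=cv2.remap(im.astype(np.float32),g[:,:1].astype(np.float32),g[:,1:].astype(np.float32),cv2.INTER_LINEAR).ravel()
        k=np.abs(np.gradient(cv2.GaussianBlur(v[:,None],(1,5),1).ravel()));k[k<k.max()*.5]=0
        E.append(p+t*(q-p)+n*(k@s/k.sum()))
    W=back('top',E,z)[:,:2]-O;W=np.c_[W@X,W@Y]
    vx,vy,x0,y0=cv2.fitLine(W.astype(np.float32),cv2.DIST_HUBER,0,.0005,.0001).ravel()
    r=np.abs((W-[x0,y0])@[-vy,vx]);a=np.degrees(np.arctan2(vy,vx))
    print(name,'deg vs axis',round((a+45)%90-45,2),'mid',x0.round(4),y0.round(4),'resid',np.median(r).round(5))
c=lambda x,y:(x/8+280-.44,y/8+150-.44)
b=lambda x,y:(x/1.5625-.2,y/1.5625-.2)
edge(c(150,145),c(94,432),.03,name='tray rear')
edge(c(94,432),c(300,475),.03,name='tray -y',w=3)
edge(c(150,145),c(340,180),.03,name='tray +y',w=3)
edge(b(583,240),b(565,345),.3,name='top front')
edge(b(756,278),b(740,383),.3,name='top back')
edge(b(583,240),b(756,278),.3,name='top side+')
E
python3 fit.py
```

```text
tray rear deg vs axis -0.25 mid -0.1306 -0.0049 resid 0.00089
tray -y deg vs axis 0.71 mid -0.0904 -0.062 resid 0.0002
tray +y deg vs axis 1.77 mid -0.0922 0.0553 resid 0.00019
top front deg vs axis 0.63 mid 0.0174 -0.0079 resid 0.00014
top back deg vs axis 0.34 mid 0.31 -0.0002 resid 0.00053
top side+ deg vs axis 0.67 mid 0.1682 0.0846 resid 0.00022
```

The machine is at about +0.55° against my axis and the tray at about +0.7°, so it is nearly square. One more square push at the corrected heading will seat it firmly.

```bash
python3 -c "
from h import *
goal(-.20,0,.15,78.5);goal(-.20,0,.02,78.5);goal(-.155,0,.02,78.5);goal(-.142,0,.02,78.5)"
```

```text
[0.609 0.056 0.15 ] row [ 0.   0.  -0.7] [-0.1563 -0.0018  0.0007]
[0.609 0.056 0.02 ] row [ 0.   0.  -0.7] [-0.1562 -0.0018  0.1307]
[0.6   0.012 0.02 ] row [ 0.   0.  -0.7] [-0.2012 -0.0017  0.1307]
[ 0.597 -0.001  0.02 ] row [ 0.   0.  -0.7] [-0.2142 -0.0017  0.1307]
```

Call:
play_rows --plan '[0,0,-0.7,-0.05,-0.002,0.03,1,0,0,-0.7,-0.1,-0.002,0.06,1,0,0,-0.7,-0.14,-0.002,0.09,1,0,0,-0.7,-0.156,-0.002,0.115,1,0,0,-0.7,-0.156,-0.002,0.127,1,0,0,-0.7,-0.165,-0.002,0.13,1,0,0,-0.7,-0.18,-0.002,0.13,1,0,0,-0.7,-0.195,-0.002,0.13,1,0,0,-0.7,-0.203,-0.002,0.13,1,0,0,-0.7,-0.208,-0.002,0.13,1,0,0,-0.7,-0.212,-0.002,0.13,1,0,0,-0.7,-0.215,-0.002,0.13,1,0,0,-0.7,-0.218,-0.002,0.13,1,0,0,-0.7,-0.22,-0.002,0.13,1,0,0,-0.7,-0.22,-0.002,0.13,1]'

```text
clock: 15.92
position: [0.5965, -0.0007, 0.0204]
ee_rot: [0.773, 0.635, 0.002, -0.002]
ft_force: [1.2, 10.5, -0.1]
grip_width: 0.997
grasp_force: 5.8
```

```bash
python3 -c "
from h import *
here()"
```

```text
t 15.925 a,b,z -0.14222344619040775 -0.0007732108969033314 0.020350227745555876 hd 78.81994237448345 F [ 1.2 10.5 -0.1] j [-0.5   0.54  0.54  1.78 -0.35  0.92 -0.01]
```

Call:
play_rows --plan '[0,0,0,-0.003,0,0,1,0,0,0,-0.006,0,0,1,0,0,0,-0.008,0,0,1,0,0,0,-0.008,0,0,1]'

```text
clock: 16.42
position: [0.5963, -0.001, 0.0206]
ee_rot: [0.771, 0.636, 0.005, -0.004]
ft_force: [6.3, 33.0, -1.5]
grip_width: 1.0
grasp_force: 16.6
```

Call:
play_rows --plan '[0,0,0,0.015,0,0,1,0,0,0,0.04,0,0,1,0,0,0,0.05,0,-0.02,1,0,0,0,0.08,0,-0.07,1,0,0,0,0.13,0,-0.11,1,0,0,0,0.18,0,-0.13,1,0,0,0,0.22,0,-0.13,1,0,0,0,0.22,0,-0.13,1,0,0,0,0.22,0,-0.13,1]'

```text
clock: 17.55
position: [0.6378, 0.2012, 0.1511]
ee_rot: [0.774, 0.633, -0.0, 0.001]
ft_force: [0.4, 0.1, -0.3]
grip_width: 1.001
grasp_force: 0.0
```

```bash
python3 fit.py; python3 -c "
from h import *
crop('scene','pics/c7.png',170,180,130,95,6)"
```

```text
tray rear deg vs axis -0.07 mid -0.1305 -0.009 resid 0.00097
tray -y deg vs axis 0.92 mid -0.0898 -0.0621 resid 0.00019
tray +y deg vs axis 1.72 mid -0.0898 0.0554 resid 0.00016
top front deg vs axis 0.55 mid 0.0174 -0.0055 resid 0.00014
top back deg vs axis 0.43 mid 0.31 -0.0002 resid 0.00048
top side+ deg vs axis 0.65 mid 0.1678 0.0847 resid 0.00021
```

View pics/c7.png

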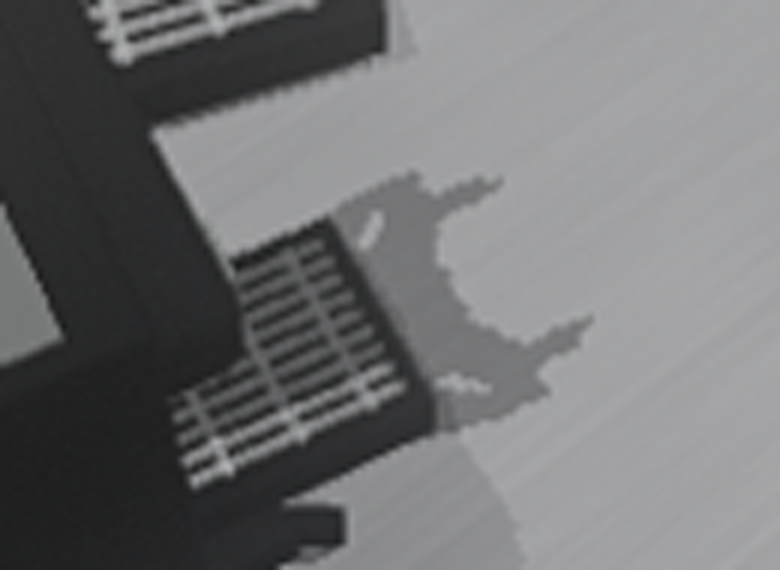

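The scene view shows the tray between the cheeks, rear edge (330,220)–(435,430), flat on the counter. It did not move under a 33 N push, and the gripper is clear.

```bash
python3 -c "
from workcell import manip
print(manip.hand_in())"
```

```text
the job is handed in; nothing more can be done
None
```

The smaller black tray is pushed fully home between the cheeks against the dispenser's front, square to within about 1° by camera, never lifted and with the mug, cup and impeller not touched; I handed the job in after about 18 s of the 64 s allowed.

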